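# Stack a sample carrier on the orbital shaker

### The job

Pick up the orange sample carrier with its two jars by its white handle and stack it on the blue tray of the orbital shaker, feeling gently for the corner sockets, as the shaker's table may have stopped anywhere on its small throw. Once all four lugs have dropped in, press the carrier down until its catches click and it sits fully home and level, and let go. Keep the jars upright in their wells, never force or drop the carrier, and leave the other things on the bench alone.

Things in the scene. Friction and masses are not known exactly. Their poses are not given: they have to be found in the camera images.
- carrier: Orange stacking carrier, 144 mm (its x) by 194 mm (its y), 109 mm tall with its handle, about 350 g empty. Origin: centre of the underside, level with the lug tips; z up. Starts standing on the bench on its lugs. Two square wells at x = 0, y = +-62 mm (44 mm inside, floor 25.5 mm up, rim 40.5 mm up) hold a jar each. It may be stacked either way round (half a turn about z).
- handle (a point): Middle of the carrier's handle bar, at (0, 0, 95 mm) of the carrier. The bar runs along the carrier's y: 70 mm long, 12 mm thick (along x), from z = 81 to 109 mm, on two posts at y = +-29 mm. Pinch it across x from above, near its middle; the jars stand beyond its ends, from 41 mm along y, and reach up to z = 84 mm.
- lug (a point): Tip of one of the carrier's four square white lugs, at (52, 77, 0 mm) of the carrier; the others at x = +-52, y = +-77 mm. 14 mm wide, with 1 mm stepped tips, they reach up to the deck's underside at z = 18 mm. At x = +-55 mm, y = 0 a short white tongue with a round ridge hangs down to z = 5 mm, to snap past the spring catches.
- shaker: White orbital shaker, 250 by 250 mm, fixed to the bench. Origin: centre of its underside on the bench; x, y along its sides, z up. On top an aluminium table carries a blue tray (144 mm along x, 194 mm along y), which never turns against the shaker but has stopped off its centre: at least 3 mm away and at most 6 mm along either axis. This offset is not measured.
- mouth (a point): Point fixed to the shaker's body at (0, 0, 143 mm), level with the blue tray's rim; it does not follow the tray's offset. Socket centres: x = +-52, y = +-77 mm from the blue tray's centre, in 40 mm square corner blocks; each 17 mm wide, 22 mm deep. The table stays where it is left; a sideways push over 10 N slides it, to 8 mm at most. Lug tips beside the sockets rest at this height.
- home (a point): Point fixed to the shaker's body at (0, 0, 125 mm): the height of the carrier's origin when fully home. On the way the lugs drop in freely for about 9 mm, then the tongues meet two spring catches at the middle of the blue tray's x sides; 4 to 12 N beyond the loaded carrier's weight snaps them past. More than 60 N in all between carrier and shaker is rough.
- jar_a: Amber jar with red cap, 38 mm across, 58 mm tall, some 80 to 150 g, loose in one of the carrier's wells. Origin: centre of its underside.
- jar_b: Amber jar with white cap, same size, 80 to 150 g, loose in the other well. Origin: centre of its underside.
- beaker_mid: White beaker, 48 mm across, 55 mm tall, standing between carrier and shaker; leave it alone. Origin: centre of its underside.
- beaker_l: White beaker, 56 mm across, 65 mm tall, far side, left; leave it alone. Origin: centre of its underside.
- beaker_r: White beaker, 60 mm across, 70 mm tall, far side; leave it alone. Origin: centre of its underside.
- wash_bottle: White bottle with red cap, 66 mm across, 150 mm tall, far side; leave it alone. Origin: centre of its underside.
- reagent: Clear glass bottle with white cap, 60 mm across, 110 mm tall, far right; leave it alone. Origin: centre of its underside.
- brush: Brush lying near the robot; leave it alone. Origin: centre of its underside.
Things that resemble listed ones, but are neither listed nor needed, are in the scene too. What is shaped like the jar_b but brown or turquoise is not meant. Of the things that look like the carrier, the larger one is meant.

How it is judged (in metres and radians):
On the way, in this order (a step that is already met when the one before it is completed fails the run):
1. the carrier is held by the fingers, clear of the bench (height (world z) of carrier above 0.04 m and contact force between the fingers and carrier above 2 N), for 0.2 s.
2. the carrier, still held by the fingers, touches the blue tray with its lugs at or in the sockets' mouths (horizontal distance between carrier and shaker below 0.03 m and z of carrier in the frame of shaker below 0.146 m and contact force between carrier and shaker above 1 N and contact force between the fingers and carrier above 2 N), for 0.05 s.
At the end, for the whole second after the job is handed in: Carrier released, at rest, all lugs in the sockets: origin 122 to 127 mm above the shaker's and within 15 mm of its centre, sides parallel within 0.05 rad (either way round), level within 0.025 rad; both jars upright within 0.1 rad on their wells' floors (z of carrier in the frame of shaker between 0.122 and 0.127 m and horizontal distance between carrier and shaker below 0.015 m and angle between the x axis of carrier and the x axis of shaker, either way round below 0.05 rad and angle between carrier's own z axis and vertical below 0.025 rad and linear speed of carrier below 0.01 m/s and contact force between the fingers and carrier below 0.2 N and angle between each of jar_a, jar_b's own z axis and vertical below 0.1 rad and z of each of jar_a, jar_b in the frame of carrier below 0.03 m and horizontal distance between each of jar_a, jar_b and carrier below 0.07 m); the robot touches nothing.
It fails at once if more than 60 N between the carrier and the shaker or its tray (contact force between carrier and shaker above 60 N).
It fails at once if the carrier tipped by more than 0.3 rad (angle between carrier's own z axis and vertical above 0.3 rad).
It fails at once if a jar tipped by more than 0.4 rad (angle between any of jar_a, jar_b's own z axis and vertical above 0.4 rad).
It fails at once if another thing on the bench moved by more than 30 mm (distance of any of beaker_mid, beaker_l, beaker_r, wash_bottle, reagent, brush from where it was at the start of the episode above 0.03 m).
It also fails if it takes over 72 s, if anything falls off the work surface, if the arm or the gripper's body presses on something with over 40 N, if the wrist force passes 120 N, or if a joint passes its speed limit or range.

### The arm

A 6-joint arm with a two-finger parallel gripper is mounted at the origin on the work surface. World frame = base frame: x ahead of the robot, y to its left, z up, the work surface at z = 0. Lengths are in m, angles in degrees, forces in N, time in s.
With the tool pointing down it reaches from about 0.25 to 0.725 m from the base axis. Payload 9.7 kg.
Tool frame: the origin (TCP) lies between the finger pads; the fingertips stand 22 mm ahead of it and the grasp point (between the pads) lies 3 mm ahead of it; z points along the fingers, y is the line along which they close (so a half turn about z gives the same grasp; the last joint's range is limited). The gripper opens to 85 mm and grips with 20 to 120 N. Pads are 22 mm wide; open, the fingers measure 114 mm over their backs; the gripper's body (76 mm by 85 mm) begins 54 mm behind the grasp point. The pads swing forward as they close: fully open they stand 13 mm farther back than shut.
Start: joints at [63.541, 4.979, 10.078, 95.1, 0, 90], TCP at [0.245, 0.492, 0.22] pointing down, gripper open.
Joint ranges: [-179.16, 179.16], [-48.56, 103.87], [-65.8, 70.77], [-126.05, 130.52], [-82.76, 87.17], [-180, 180]. Speed limits (degrees/s): [127.2, 127.2, 147.25, 180, 180, 180].

### API

Orientations are given as [roll, pitch, yaw] about the fixed x, y, z axes, in that order (R = Rz(yaw) Ry(pitch) Rx(roll)).
In Python, from workcell import bot, viewer, finder gives the robot as it stands.
- The arm moves only by the tool move_arm, never from a script. Its arguments are lists of equal length, an entry for each row: "offset": the shift along the tool's x, y, z in cm, a list of three; "twist": the turn, a rotation vector about the tool's x, y, z in rad, a list of three; "grip": the opening, from 0 (shut) to 1 (fully open). In form: {"offset": [[x, y, z], ...], "twist": [[ax, ay, az], ...], "grip": [grip, ...]}. A call has 1 to 5 rows; each row shifts and turns the commanded pose from where the row before left it, along the tool's axes as they then stand; what a row does not reach is not made up. A row lasts 1/10 s, in which the tool goes at most 50 mm and 8.59 degrees, less where a joint would pass 70% of its speed; a pose out of reach is approached as far as the arm can. A call is refused whole if a number of a shift passes 5 or a number of a turn 0.15, either way. A call with a gripper value outside its range is refused whole. The fingers move at their own pace and stop on an object; "force" is the grip in N (left out, the last holds). Time passes only in rows, so rows that do not move let the fingers close. It gives the time, the measured TCP pose, the force, the opening and the grip force at its end, in the units of the state.
- bot.get_obs(): the state, without advancing time (a new reading comes with each control period).
- viewer.camera(name): name is "scene" or "top" or "wrist"; returns a dict with "color" (400x640x3 uint8, red, green, blue), "depth" (400x640 float32, m along the optical axis (not along the pixel's ray), 0 where there is no reading), "vfov" (degrees; the focal length in pixels is half the picture's height over the tangent of half this angle, whatever the lens; pixels are square), "cx", "cy" (the principal point, pixels), "k1" (the pictures are not rectified: a ray, as slopes to the right and down, at radius r is drawn at 1 + k1 r^2 times it, then the intrinsics apply), "position" and "attitude" of the camera in the world; the wrist camera has in their place "tool_from_camera" (4x4, takes a point from camera to tool coordinates, whose origin is the TCP and whose axes are the flange's). Camera axes: x right, y down, z forward; pixel columns grow to the right and rows downward; lengths in m; the calibration is good to about 2 mm. A picture is of the moment at which its call begins: read the wrist's pose just before it.
- bot.job_done(): hands the job in; it is judged then, once.
Trained networks look in a picture, given as the dict that the camera call returned (one of the last four; its "shot" number tells which), for a name from the list of things; names that differ only in an ending like _2 or _b are one class to them, and where a whole thing is asked for, a point or a joint stands for the part that bears it (a point fixed in the world has none). Each returns a list of dicts, best first, with "p" (0 to 1); they miss things now and then, are a little off and sometimes report something else, mostly with a low value. They report only what shows in the picture. A call takes as long as a camera call. They do not tell look-alikes from the thing itself.
- finder.boxes_of(picture, thing): "position" ([column, row] in pixels, amid what is visible of it).
- finder.pinpoint(picture, thing): "position" ([column, row] in pixels: a listed point, or the origin of a listed thing).
The state is a dict: "time": time; "q": joint angles; "qd": joint speeds; "joint_efforts": joint torques, N m; "ee_pos": TCP position; "tcp_rot": TCP orientation; "wrist_force": force on the tool from outside, world axes, zero at the start; "torque": the same for the moment, N m; "opening": finger opening in m; "grasp_force": force on a finger pad.
Only numpy, scipy, OpenCV 4.12 (cv2) and the standard library are available. Lean on these libraries where they do the work, as an engineer would, in place of code of your own. Each camera call takes 0.05 s, during which the arm holds its last target. There are 200 camera calls.

## Working session

There is one attempt and no reset: what is moved stays moved. The work goes in short steps, Python scripts to look and compute and a tool call to move; the robot and the scene stay as the last step left them, time stands still between calls to the robot, and variables do not carry over. Pictures are saved under pics/ and viewed, at most 10 in all, crops included, and the job is handed in when it is done.

Besides the shell and the picture viewer there is one more tool, called after "Emit:" in YAML: its name, and indented under it one key for each argument. move_arm: Moves the arm, as the interface text tells. Its arguments: {"type":"object","properties":{"offset":{"type":"array","items":{"type":"array","items":{"type":"number"}}},"twist":{"type":"array","items":{"type":"array","items":{"type":"number"}}},"grip":{"type":"array","items":{"type":"number"}},"force":{"type":"number"}},"required":["offset","twist","grip"]}

```bash
mkdir -p pics; cat > h.py <<'E'
import numpy as np, cv2
from scipy.spatial.transform import Rotation as R
from workcell import bot, viewer, finder
def shot(name):
    o=bot.get_obs(); c=viewer.camera(name)
    if name=='wrist':
        T=np.eye(4); T[:3,:3]=R.from_euler('xyz',o['tcp_rot'],degrees=True).as_matrix(); T[:3,3]=o['ee_pos']
        c['M']=T@np.array(c['tool_from_camera'])
    else:
        M=np.eye(4); a=np.array(c['attitude'],float)
        M[:3,:3]=a if a.shape==(3,3) else R.from_euler('xyz',a,degrees=True).as_matrix() if a.size==3 else R.from_quat(a).as_matrix()
        M[:3,3]=c['position']; c['M']=M
    return c
def K(c):
    f=200/np.tan(np.radians(c['vfov'])/2); return np.array([[f,0,c['cx']],[0,f,c['cy']],[0,0,1]])
def rays(c,px):
    k=K(c); d=(np.asarray(px,float).reshape(-1,2)-[c['cx'],c['cy']])/k[0,0]
    u=d.copy()
    for _ in range(20): u=d/(1+c['k1']*(u**2).sum(1,keepdims=True))
    return np.c_[u,np.ones(len(u))]
def atz(c,px,z):
    r=rays(c,px)@c['M'][:3,:3].T; p=c['M'][:3,3]; return p+r*((z-p[2])/r[:,2:3])
def cloud(c):
    v,u=np.mgrid[:400,:640]; r=rays(c,np.c_[u.ravel(),v.ravel()])
    P=(r*c['depth'].reshape(-1,1))@c['M'][:3,:3].T+c['M'][:3,3]
    P[c['depth'].ravel()==0]=np.nan
    return P.reshape(400,640,3)
def save(c,n): cv2.imwrite(f'pics/{n}.png',cv2.cvtColor(c['color'],cv2.COLOR_RGB2BGR))
E
python3 - <<'E'
from h import *
o=bot.get_obs(); print({k:np.round(v,3).tolist() for k,v in o.items()})
for n in('scene','top'):
    c=shot(n); save(c,n); print(n,c['attitude'],c['position'],c['vfov'],c['k1'])
    P=cloud(c)
    for t in('carrier','shaker','jar_a','jar_b','beaker_mid'):
        print(t,[(np.round(d['position']),round(d['p'],2),np.round(P[int(d['position'][1]),int(d['position'][0])],3)) for d in finder.boxes_of(c,t)[:4]])
    for t,z in (('handle',.095),('mouth',.143),('carrier',0),('shaker',0)):
        print('pt',t,[(np.round(d['position']),round(d['p'],2),np.round(atz(c,d['position'],z)[0],3)) for d in finder.pinpoint(c,t)[:4]])
E
```

```text
{'time': 0.0, 'q': [63.539, 5.012, 10.036, 95.1, -0.0, 89.999], 'qd': [-0.024, -0.002, 0.16, -0.098, -0.028, -0.117], 'joint_efforts': [0.0, -52.039, 46.48, 0.016, 0.0, 0.0], 'ee_pos': [0.245, 0.492, 0.219], 'tcp_rot': [-179.924, 0.0, 153.54], 'wrist_force': [-0.404, -0.333, -0.459], 'torque': [-0.01, 0.024, 0.027], 'grasp_force': 0.0, 'opening': 0.085}
scene [-137.99488863   -0.16057834   44.66030548] [ 1.0497121  -0.53053918  0.90052141] 49.38535779768568 -0.052248010782100854
carrier [(array([241., 275.]), 0.77, array([ 0.506, -0.267,  0.022])), (array([215., 210.]), 0.57, array([ 0.29 , -0.188,  0.02 ]))]
shaker [(array([383., 174.]), 0.85, array([0.594, 0.133, 0.141]))]
jar_a [(array([176., 307.]), 0.83, array([ 0.493, -0.429,  0.057])), (array([263., 256.]), 0.7, array([ 0.53 , -0.212,  0.069])), (array([212., 282.]), 0.61, array([ 0.511, -0.343,  0.081])), (array([197., 335.]), 0.59, array([ 0.574, -0.432,  0.045]))]
jar_b [(array([176., 307.]), 0.83, array([ 0.493, -0.429,  0.057])), (array([263., 256.]), 0.7, array([ 0.53 , -0.212,  0.069])), (array([212., 282.]), 0.61, arra
[... 1198 characters left out ...]
0.494, -0.315,  0.086])), (array([453., 202.]), 0.64, array([ 0.556, -0.418,  0.056])), (array([377., 217.]), 0.51, array([ 0.508, -0.195,  0.088])), (array([450., 231.]), 0.46, array([ 0.478, -0.408,  0.045]))]
beaker_mid [(array([308., 175.]), 0.73, array([ 0.637, -0.006,  0.005]))]
pt handle [(array([397., 222.]), 0.82, array([ 0.493, -0.251,  0.095])), (array([374., 297.]), 0.69, array([ 0.293, -0.189,  0.095]))]
pt mouth [(array([221., 198.]), 0.68, array([0.538, 0.215, 0.143])), (array([376., 218.]), 0.47, array([ 0.494, -0.187,  0.143]))]
pt carrier [(array([369., 294.]), 0.89, array([ 0.297, -0.188,  0.   ])), (array([395., 222.]), 0.75, array([ 0.502, -0.264,  0.   ]))]
pt shaker []
```

View pics/scene.png

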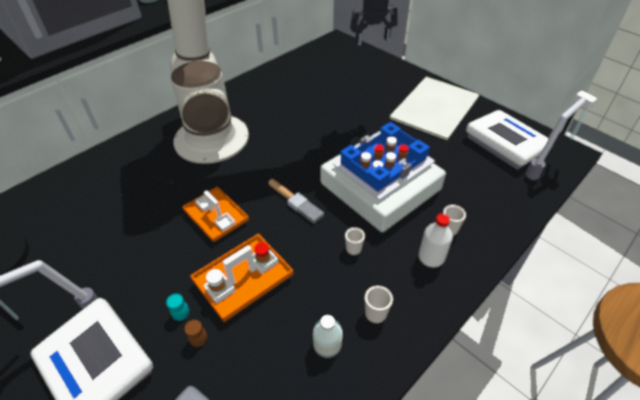

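View pics/top.png

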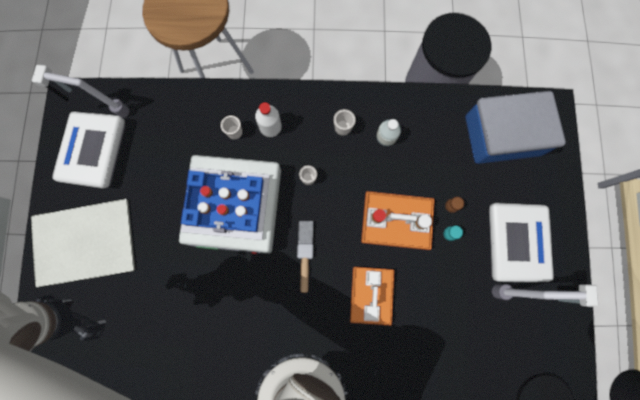

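The candidates for the carrier are the large tray with red- and white-capped jars (scene 241,275 / top 398,222) and the small empty one (scene 215,210 / top 372,296). I choose the larger. Its jars are the red cap at top (379,215) and the white cap at top (423,221). The brown (455,204) and turquoise (453,233) jars are decoys. The shaker is at top (228,203).

```bash
python3 - <<'E'
from h import *
def rect(pts):
    (x,y),(w,h),a=cv2.minAreaRect((pts[:,:2]*1000).astype(np.float32)); return np.round([x,y,w,h,a],1)
for n in('top','scene'):
    c=shot(n); P=cloud(c); hsv=cv2.cvtColor(c['color'],cv2.COLOR_RGB2HSV); H,S,V=cv2.split(hsv)
    org=((H>5)&(H<20)&(S>150)&(V>80)).astype(np.uint8); blue=((H>105)&(H<125)&(S>150)&(V>50)).astype(np.uint8)
    for nm,m,box in(('org',org,None),('blue',blue,None)):
        m=cv2.morphologyEx(m,cv2.MORPH_OPEN,np.ones((3,3)))
        k,l,st,ce=cv2.connectedComponentsWithStats(m)
        for i in range(1,k):
            if st[i,4]<300: continue
            v,u=np.where(l==i); p=P[v,u]; p=p[~np.isnan(p[:,0])]
            z=np.nanmedian(p[:,2])
            q=atz(c,np.c_[u,v],z); 
            print(n,nm,ce[i].round(),st[i,4],'z',np.percentile(p[:,2],[5,50,95]).round(3),'rect depth',rect(p[abs(p[:,2]-z)<.015]),'planar',rect(q))
    m=(P[...,2]>.085)&(P[...,2]<.112)&(P[...,0]>.35)&(P[...,0]<.75)&(P[...,1]>.03)&(P[...,1]<.37)
    p=P[m]; print(n,'shaker body',len(p),np.percentile(p[:,2],[5,50,95]).round(3),rect(p))
    if n=='top':
        b=cv2.resize(c['color'][150:290,340:480],(560,560),interpolation=cv2.INTER_CUBIC); cv2.imwrite('pics/crop.png',b[...,::-1])
E
```

```text
top org [398. 203.] 1157 z [-0.     0.024  0.036] rect depth [ 545.2 -269.4  193.3   61.9   85.1] planar [ 554.8 -271.6  203.9   62.6   89.5]
top org [396. 236.] 1364 z [0.001 0.024 0.035] rect depth [ 469.5 -263.   194.1   71.2   84.8] planar [ 468.  -264.1  202.5   73.5   85. ]
top org [359. 294.] 812 z [0.012 0.018 0.027] rect depth [ 294.6 -162.2   53.8  151.1   87.4] planar [ 295.5 -161.2  151.6   53.3    0.5]
top org [386. 296.] 731 z [-0.     0.018  0.028] rect depth [ 290.4 -232.1   43.1  153.8   87.8] planar [ 291.6 -231.6   40.9  154.4   87.1]
top blue [477. 138.] 687 z [0.017 0.058 0.092] rect depth [ 752.  -498.4  159.2   46.8   26.3] planar [ 754.2 -495.1  170.8   64.2   19.8]
top blue [222. 201.] 2921 z [0.098 0.104 0.144] rect depth [535.6 217.6 183.7 135.1  85.8] planar [538.3 223.7 206.  145.2  85.8]
top shaker body 3064 [0.095 0.1   0.105] [534.5 213.1 220.2 217.7  85. ]
scene org [216. 215.] 1360 z [-0.002  0.016  0.025] rect depth [ 292.4 -186.2  123.8  160.9   86.7] planar [ 293.4 -190.3  121.2  164.6   87.2]
scene org [243. 280.] 2952 z [-0.002  0.021  0.033] rect depth [ 508.4 -265.1  194.6  149.    85.3] planar [ 504.1 -262.2  203.9  160.6   85.2]
scene org [623. 327.] 2934 z [-0.21  -0.203 -0.199] rect depth [1248.7  452.5  114.3  312.    20.3] planar [1248.5  444.3  113.4  329.3   19.3]
scene blue [383. 156.] 2169 z [-0.001  0.122  0.141] rect depth [537.5 214.9 199.1 147.   85.1] planar [531.9 219.2 234.6 178.1  86.1]
scene blue [ 65. 374.] 417 z [0.039 0.041 0.044] rect depth [ 451.9 -672.    16.2  115.8   89.9] planar [ 452.5 -672.1   15.6  115.4   89.8]
scene shaker body 1987 [0.092 0.098 0.11 ] [537.1 213.7 225.7 182.   85.4]
```

View pics/crop.png

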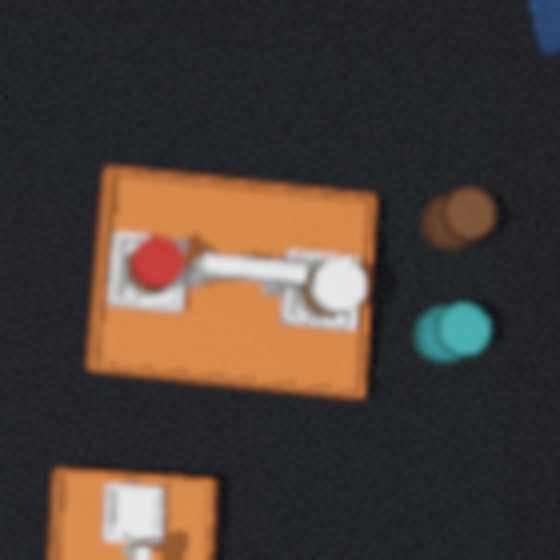

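The crop shows the large carrier with the red jar at (157,262), the white jar at (337,284) and the handle bar between them, so the choice holds. Carrier is at about (0.507, -0.265) and shaker at (0.537, 0.215), both with yaw about -5°. First I turn and rise, then look over the shaker.

Emit:
move_arm:
  offset:
    - [0,0,-1.5]
    - [0,0,-1.5]
    - [0,0,-1.5]
    - [0,0,-1.5]
    - [0,0,-1.5]
  twist:
    - [0,0,0.149]
    - [0,0,0.149]
    - [0,0,0.149]
    - [0,0,0.149]
    - [0,0,0.149]
  grip: [1,1,1,1,1]

```text
time: 1.6
ee_pos: [0.245, 0.4923, 0.2956]
tcp_rot: [180.0, -0.0, 110.5]
wrist_force: [0.3, -0.4, 0.9]
opening: 0.0856
grasp_force: 0.0
```

Emit:
move_arm:
  offset:
    - [0,0,-1.5]
    - [0,0,-1.5]
    - [0,0,-1.5]
    - [0,0,0]
  twist:
    - [0,0,0.149]
    - [0,0,0.149]
    - [0,0,0.149]
    - [0,0,0]
  grip: [1,1,1,1]

```text
time: 2.0
ee_pos: [0.2452, 0.4927, 0.3418]
tcp_rot: [179.9, -0.2, 85.1]
wrist_force: [-0.9, 0.2, -0.4]
opening: 0.0854
grasp_force: 0.0
```

Emit:
move_arm:
  offset:
    - [-3,4,0]
    - [-3,4,0]
    - [-3,4,0]
    - [-3,4,0]
    - [-3,4,0]
  twist:
    - [0,0,0]
    - [0,0,0]
    - [0,0,0]
    - [0,0,0]
    - [0,0,0]
  grip: [1,1,1,1,1]

```text
time: 2.5
ee_pos: [0.433, 0.3248, 0.3392]
tcp_rot: [-180.0, 0.0, 85.6]
wrist_force: [0.9, 1.7, 0.3]
opening: 0.0857
grasp_force: 0.0
```

Emit:
move_arm:
  offset:
    - [-3,4,0]
    - [-3,4,0]
    - [-3,4,0]
    - [0,0,0]
    - [0,0,0]
  twist:
    - [0,0,0]
    - [0,0,0]
    - [0,0,0]
    - [0,0,0]
    - [0,0,0]
  grip: [1,1,1,1,1]

```text
time: 3.0
ee_pos: [0.5447, 0.2257, 0.3386]
tcp_rot: [-179.9, 0.0, 85.3]
wrist_force: [0.0, 0.9, 0.1]
opening: 0.0854
grasp_force: 0.0
```

```bash
python3 - <<'E'
from h import *
c=shot('wrist'); save(c,'w1'); np.savez('w1.npz',**{k:c[k] for k in('color','depth','M','vfov','cx','cy','k1')})
print(c['M'].round(3),c['vfov'],c['k1'])
for t in('shaker','mouth','home'):
    print(t,[(np.round(d['position'],1),round(d['p'],2),atz(c,d['position'],{'shaker':0,'mouth':.143,'home':.125}[t])[0].round(4)) for d in finder.pinpoint(c,t)[:4]])
E
```

```text
[[ 0.997 -0.076 -0.027  0.552]
 [-0.081 -0.941 -0.328  0.309]
 [-0.001  0.329 -0.944  0.494]
 [ 0.     0.     0.     1.   ]] 68.95305035869089 -0.02017889683706512
shaker [(array([316.6, 161.5]), 0.97, array([0.5426, 0.215 , 0.    ]))]
mouth []
home [(array([317.2, 186.1]), 0.95, array([0.5431, 0.2062, 0.125 ])), (array([369.2, 269.9]), 0.74, array([0.6085, 0.0739, 0.125 ]))]
```

View pics/w1.png

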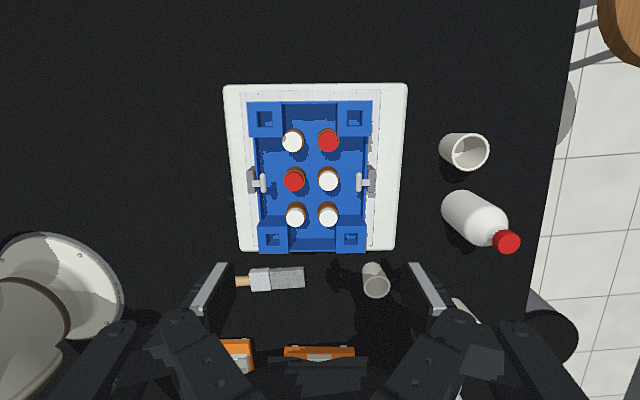

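The wrist picture shows the blue tray with its sockets at (266,119), (354,119), (271,239) and (350,239), with the six vials between them. The shaker body runs from (224,85) to (407,250).

```bash
cat > tray.py <<'E'
from h import *
def tray(c):
    P=cloud(c); H,S,V=cv2.split(cv2.cvtColor(np.ascontiguousarray(c['color']),cv2.COLOR_RGB2HSV))
    blue=(H>105)&(H<125)&(S>130)
    top=blue&(abs(P[...,2]-.143)<.006); X0=np.array([.54,.213])
    top&=np.linalg.norm(P[...,:2]-X0,axis=2)<.15
    m=cv2.morphologyEx(top.astype(np.uint8),cv2.MORPH_OPEN,np.ones((2,2)))
    k,l,st,ce=cv2.connectedComponentsWithStats(m)
    out=[]
    for i in range(1,k):
        if st[i,4]<150: continue
        v,u=np.where(l==i); q=atz(c,np.c_[u,v],.143)
        r=cv2.minAreaRect((q[:,:2]*1000).astype(np.float32)); 
        # hole: enclosed region inside hull
        hm=np.zeros(m.shape,np.uint8); cv2.fillConvexPoly(hm,cv2.convexHull(np.c_[u,v].astype(np.int32)),1)
        hole=(hm==1)&(l!=i); 
        print('block',ce[i].round(1),st[i,4],'z',np.median(P[v,u,2]).round(4),'rect',np.round([*r[0],*r[1],r[2]],1)); out.append(r[0])
    v,u=np.where(m>0); q=atz(c,np.c_[u,v],.143)
    r=cv2.minAreaRect((q[:,:2]*1000).astype(np.float32)); print('tray',np.round([*r[0],*r[1],r[2]],1))
    return out
def body(c):
    P=cloud(c); g=c['color'].astype(int); w=(g.min(2)>150)&(P[...,2]>.06)&(P[...,2]<.118)&(np.linalg.norm(P[...,:2]-[.54,.213],axis=2)<.19)
    m=cv2.morphologyEx(w.astype(np.uint8),cv2.MORPH_OPEN,np.ones((3,3))); v,u=np.where(m>0); p=P[v,u]
    zs=np.percentile(p[:,2],[5,25,50,75,95]).round(4); z=np.median(p[:,2])
    hist=np.histogram(p[:,2],bins=np.arange(.06,.12,.005)); print('z hist',hist[0])
    return zs
E
python3 - <<'E'
from tray import *
d=dict(np.load('w1.npz')); c={k:(float(v) if v.ndim==0 else v) for k,v in d.items()}
print(tray(c)); print(body(c))
P=cloud(c)
g=c['color'].astype(int)
w=(P[...,2]>.06)&(P[...,2]<.15)&(np.linalg.norm(P[...,:2]-[.54,.213],axis=2)<.20)
v,u=np.where(w); p=P[w]; r=cv2.minAreaRect((p[:,:2]*1000).astype(np.float32)); print('body any z',np.round([*r[0],*r[1],r[2]],1))
for px in((224,86),(406,84),(396,249),(240,249),(300,92),(233,180),(402,180)): print(px,P[px[1],px[0]].round(4))
E
```

```text
block [268.3 118.9] 1077 z nan rect [511.1 292.8  39.3  81.9  85.3]
block [354.6 119. ] 1024 z nan rect [591.3 288.   40.6  44.5  88.8]
block [312.3 240.2] 1698 z nan rect [531.4 138.3  43.2 144.4  86. ]
tray [536.7 213.7 194.4 144.4  86. ]
[(511.14178466796875, 292.78863525390625), (591.2883911132812, 288.0396423339844), (531.37841796875, 138.33079528808594)]
z hist [   0    0   40  875 6624    0    0 1984 1105    1    2]
[0.0794 0.0812 0.0822 0.0988 0.1005]
body any z [534.7 211.4 248.9 264.1  85.8]
(224, 86) [0.4069 0.3469 0.0016]
(406, 84) [0.693  0.3267 0.0009]
(396, 249) [0.6789 0.0369 0.0018]
(240, 249) [0.4107 0.0997 0.0792]
(300, 92) [0.5308 0.3242 0.1006]
(233, 180) [0.4197 0.2129 0.0799]
(402, 180) [0.6881 0.1713 0.0026]
```

Emit:
move_arm:
  offset:
    - [-4,0.1,0]
    - [-4,0.1,0]
    - [-4,0.1,0]
    - [-4,0.1,0]
    - [-4,0.1,0]
  twist:
    - [0,0,0]
    - [0,0,0]
    - [0,0,0]
    - [0,0,0]
    - [0,0,0]
  grip: [1,1,1,1,1]

```text
time: 3.7
ee_pos: [0.5316, 0.0267, 0.3405]
tcp_rot: [179.9, -0.0, 85.4]
wrist_force: [0.6, -0.0, 0.6]
opening: 0.0858
grasp_force: 0.0
```

Emit:
move_arm:
  offset:
    - [-4,0.1,0]
    - [-4,0.1,0]
    - [-4,0.1,0]
    - [-4,0.1,0]
    - [-4,0.1,0]
  twist:
    - [0,0,0]
    - [0,0,0]
    - [0,0,0]
    - [0,0,0]
    - [0,0,0]
  grip: [1,1,1,1,1]

```text
time: 4.2
ee_pos: [0.5205, -0.1731, 0.3405]
tcp_rot: [179.9, 0.0, 85.4]
wrist_force: [0.2, 0.4, -0.3]
opening: 0.0852
grasp_force: 0.0
```

Emit:
move_arm:
  offset:
    - [-4,0.1,2]
    - [-4,0,2]
    - [0,0,0]
    - [0,0,0]
    - [0,0,0]
  twist:
    - [0,0,0]
    - [0,0,0]
    - [0,0,0]
    - [0,0,0]
    - [0,0,0]
  grip: [1,1,1,1,1]

```text
time: 4.7
ee_pos: [0.5155, -0.2513, 0.3011]
tcp_rot: [179.9, 0.0, 85.4]
wrist_force: [0.3, 0.0, -0.1]
opening: 0.0858
grasp_force: 0.0
```

```bash
python3 - <<'E'
from h import *
c=shot('wrist'); save(c,'w2'); P=cloud(c)
H,S,V=cv2.split(cv2.cvtColor(c['color'],cv2.COLOR_RGB2HSV))
m=((H>5)&(H<20)&(S>150)&(V>60)&(np.linalg.norm(P[...,:2]-[.507,-.265],axis=2)<.14)).astype(np.uint8); m=cv2.morphologyEx(m,cv2.MORPH_OPEN,np.ones((3,3)))
p=P[m>0]; print(np.percentile(p[:,2],[2,10,50,90,98]).round(4))
q=P[(m>0)&(P[...,2]>.014)]; r=cv2.minAreaRect((q[:,:2]*1000).astype(np.float32)); print('org',np.round([*r[0],*r[1],r[2]],1))
g=(P[...,2]>.1)&(P[...,2]<.117)&(np.linalg.norm(P[...,:2]-[.507,-.265],axis=2)<.06)
q=P[g]; r=cv2.minAreaRect((q[:,:2]*1000).astype(np.float32)); print('handle',len(q),np.percentile(q[:,2],[5,50,95]).round(4),np.round([*r[0],*r[1],r[2]],1))
for t,z in(('handle',.095),('carrier',0),('jar_a',0.0255)): print(t,[(d['position'],round(d['p'],2),atz(c,d['position'],z)[0].round(4)) for d in finder.pinpoint(c,t)[:3]])
print(bot.get_obs()['ee_pos'],bot.get_obs()['tcp_rot'])
E
```

```text
[0.0231 0.0239 0.0251 0.0351 0.0377]
org [ 507.3 -264.7  193.9  144.5   85.3]
handle 513 [0.1083 0.1105 0.1119] [ 506.8 -263.9   69.    11.1   85.3]
handle [([146.1, 136.2], 0.85, array([ 0.3112, -0.1886,  0.095 ])), ([312.5, 183.5], 0.76, array([ 0.509 , -0.2647,  0.095 ]))]
carrier [([169.5, 132.1], 0.76, array([ 0.2936, -0.191 ,  0.    ])), ([312.4, 170.5], 0.61, array([ 0.5072, -0.2687,  0.    ]))]
jar_a [([311.1, 209.7], 0.8, array([ 0.5006, -0.3256,  0.0255])), ([349.1, 258.9], 0.79, array([ 0.5565, -0.4185,  0.0255])), ([314.7, 127.7], 0.72, array([ 0.5167, -0.2009,  0.0255]))]
[ 0.51564047 -0.2515632   0.30082863] [1.79925365e+02 2.63964696e-02 8.53465533e+01]
```

View pics/w2.png

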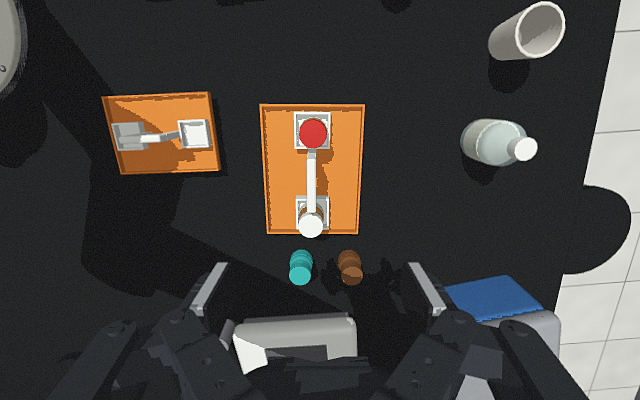

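The picture shows the carrier centred at (312,170), with red cap (313,132), white cap (311,226) and handle between. Depth agrees: (0.507, -0.264), long side at 85.3°. I descend on the handle.

Emit:
move_arm:
  offset:
    - [-0.7,-0.4,4]
    - [-0.64,-0.35,4]
    - [0,0,4]
    - [0,0,3]
    - [0,0,0]
  twist:
    - [0,0,0]
    - [0,0,0]
    - [0,0,0]
    - [0,0,0]
    - [0,0,0]
  grip: [1,1,1,1,1]

```text
time: 5.4
ee_pos: [0.505, -0.2639, 0.146]
tcp_rot: [-179.7, -0.1, 85.3]
wrist_force: [0.5, 0.2, 0.0]
opening: 0.0853
grasp_force: 0.0
```

Emit:
move_arm:
  offset:
    - [0,0,1.8]
    - [0,0,1.8]
    - [0,0,1.8]
    - [0,0,0]
    - [0,0,0]
  twist:
    - [0,0,0]
    - [0,0,0]
    - [0,0,0]
    - [0,0,0]
    - [0,0,0]
  grip: [1,1,1,1,1]

```text
time: 5.9
ee_pos: [0.5073, -0.2654, 0.098]
tcp_rot: [179.9, 0.0, 85.3]
wrist_force: [0.4, -0.4, 0.5]
opening: 0.0854
grasp_force: 0.0
```

Emit:
move_arm:
  offset:
    - [0,0,0]
    - [0,0,0]
    - [0,0,0]
    - [0,0,0]
    - [0,0,0]
  twist:
    - [0,0,0]
    - [0,0,0]
    - [0,0,0]
    - [0,0,0]
    - [0,0,0]
  grip: [0.4,0.2,0,0,0]
  force: 30

```text
time: 6.4
ee_pos: [0.5066, -0.2653, 0.0961]
tcp_rot: [180.0, 0.0, 85.2]
wrist_force: [-0.5, -0.8, -0.6]
opening: 0.0123
grasp_force: 0.4
```

Emit:
move_arm:
  offset:
    - [0,0,0]
    - [0,0,0]
    - [0,0,0]
    - [0,0,0]
    - [0,0,0]
  twist:
    - [0,0,0]
    - [0,0,0]
    - [0,0,0]
    - [0,0,0]
    - [0,0,0]
  grip: [0,0,0,0,0]
  force: 60

```text
time: 6.9
ee_pos: [0.5065, -0.2653, 0.0963]
tcp_rot: [-180.0, 0.0, 85.2]
wrist_force: [-4.3, 1.0, 5.5]
opening: 0.0079
grasp_force: 59.1
```

Emit:
move_arm:
  offset:
    - [0,0,-0.5]
    - [0,0,-1]
    - [0,0,-1.5]
    - [0,0,-2]
    - [0,0,0]
  twist:
    - [0,0,0]
    - [0,0,0]
    - [0,0,0]
    - [0,0,0]
    - [0,0,0]
  grip: [0,0,0,0,0]

```text
time: 7.4
ee_pos: [0.5079, -0.2659, 0.1496]
tcp_rot: [179.7, 0.1, 85.2]
wrist_force: [-0.5, -0.3, -5.5]
opening: 0.0081
grasp_force: 59.0
```

Emit:
move_arm:
  offset:
    - [0,0,-3]
    - [0,0,-4]
    - [0,0,-4]
    - [0,0,-3]
    - [0,0,0]
  twist:
    - [0,0,0]
    - [0,0,0]
    - [0,0,0]
    - [0,0,0]
    - [0,0,0]
  grip: [0,0,0,0,0]

```text
time: 7.9
ee_pos: [0.5076, -0.2658, 0.2901]
tcp_rot: [179.7, 0.1, 85.2]
wrist_force: [0.8, 0.4, -4.5]
opening: 0.0075
grasp_force: 59.3
```

Emit:
move_arm:
  offset:
    - [0,0,-2]
    - [0,0,0]
    - [0,0,0]
    - [0,0,0]
    - [0,0,0]
  twist:
    - [0,0,0]
    - [0,0,0]
    - [0,0,0]
    - [0,0,0]
    - [0,0,0]
  grip: [0,0,0,0,0]

```text
time: 8.4
ee_pos: [0.5064, -0.2652, 0.3047]
tcp_rot: [-179.9, -0.0, 85.2]
wrist_force: [-0.0, 1.2, -5.6]
opening: 0.008
grasp_force: 58.9
```

```bash
cat > car.py <<'E'
from h import *
def car():
    o=bot.get_obs(); c=shot('wrist'); P=cloud(c); t=np.array(o['ee_pos'])
    L=(P-t)@R.from_euler('z',o['tcp_rot'][2],degrees=True).as_matrix()  # x along tool x, y = -tool y, z up
    H,S,V=cv2.split(cv2.cvtColor(c['color'],cv2.COLOR_RGB2HSV))
    m=((H>5)&(H<20)&(S>150)&(V>60)&(np.linalg.norm(L[...,:2],axis=2)<.14)&(L[...,2]>-.12)&(L[...,2]<-.03)).astype(np.uint8); m=cv2.morphologyEx(m,cv2.MORPH_OPEN,np.ones((3,3)))
    q=L[m>0]; r=cv2.minAreaRect((q[:,:2]*1000).astype(np.float32)); print('org rel',len(q),np.round([*r[0],*r[1],r[2]],1))
    z0=np.median(q[:,2]); d=q[abs(q[:,2]-z0)<.004]; A=np.c_[d[:,:2],np.ones(len(d))]; s=np.linalg.lstsq(A,d[:,2],rcond=None)[0]
    print('deck z rel',z0.round(4),'slope',s.round(4)); return c
E
python3 - <<'E'
from car import *
c=car(); save(c,'w3'); o=bot.get_obs(); print({k:np.round(o[k],3).tolist() for k in('ee_pos','tcp_rot','wrist_force','torque','opening','grasp_force')})
E
```

```text
org rel 29875 [  2.7  -0.5 145.1 191.   89.9]
deck z rel -0.0715 slope [-0.0053 -0.0006 -0.0715]
{'ee_pos': [0.506, -0.265, 0.305], 'tcp_rot': [-179.932, -0.03, 85.247], 'wrist_force': [0.887, 0.065, -5.405], 'torque': [0.007, -0.045, 0.013], 'opening': 0.008, 'grasp_force': 58.935}
```

View pics/w3.png

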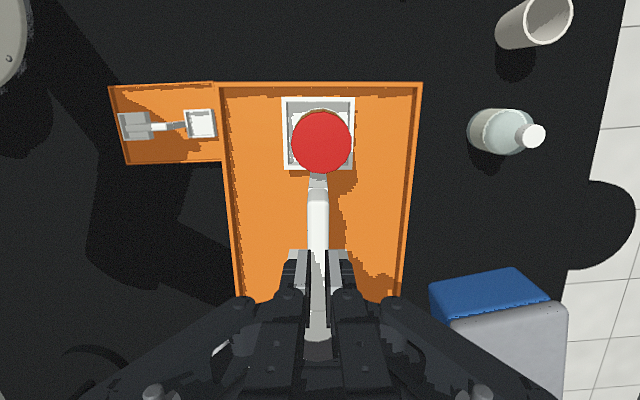

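The carrier hangs level, gripped mid-bar, with the red jar upright in its well at (321,140). Its centre is about 1 mm ahead of the TCP. I carry it over the tray.

Emit:
move_arm:
  offset:
    - [0.8,0,0]
    - [1.6,0,0]
    - [2.4,0,0]
    - [3,-0.1,0]
    - [3,-0.1,0]
  twist:
    - [0,0,0]
    - [0,0,0]
    - [0,0,0]
    - [0,0,0]
    - [0,0,0]
  grip: [0,0,0,0,0]

```text
time: 8.95
ee_pos: [0.5134, -0.1554, 0.3061]
tcp_rot: [180.0, -0.0, 85.2]
wrist_force: [0.4, 0.1, -4.8]
opening: 0.0078
grasp_force: 58.9
```

Emit:
move_arm:
  offset:
    - [3,-0.1,0]
    - [3,-0.1,0]
    - [3,-0.1,0]
    - [3,-0.1,0]
    - [3,-0.1,0]
  twist:
    - [0,0,0]
    - [0,0,0]
    - [0,0,0]
    - [0,0,0]
    - [0,0,0]
  grip: [0,0,0,0,0]

```text
time: 9.45
ee_pos: [0.5205, -0.0052, 0.3062]
tcp_rot: [180.0, -0.0, 85.3]
wrist_force: [0.3, 0.4, -5.2]
opening: 0.0077
grasp_force: 59.0
```

Emit:
move_arm:
  offset:
    - [3,-0.1,0]
    - [3,-0.1,0]
    - [3,0,0]
    - [3,0,0]
    - [3,0,0]
  twist:
    - [0,0,0]
    - [0,0,0]
    - [0,0,0]
    - [0,0,0]
    - [0,0,0]
  grip: [0,0,0,0,0]

```text
time: 9.95
ee_pos: [0.5306, 0.1444, 0.3063]
tcp_rot: [180.0, -0.0, 85.3]
wrist_force: [0.9, 0.6, -4.9]
opening: 0.0077
grasp_force: 59.0
```

Emit:
move_arm:
  offset:
    - [3,0,0]
    - [2,0,0]
    - [1.2,0,0]
    - [0.8,0,0]
    - [0,0,0]
  twist:
    - [0,0,0]
    - [0,0,0]
    - [0,0,0]
    - [0,0,0]
    - [0,0,-0.012]
  grip: [0,0,0,0,0]

```text
time: 10.45
ee_pos: [0.537, 0.2125, 0.3059]
tcp_rot: [-180.0, 0.0, 86.0]
wrist_force: [0.2, 0.1, -4.6]
opening: 0.0077
grasp_force: 59.0
```

Emit:
move_arm:
  offset:
    - [0,0,0]
    - [0,0,0]
    - [0,0,0]
  twist:
    - [0,0,0]
    - [0,0,0]
    - [0,0,0]
  grip: [0,0,0]

```text
time: 10.75
ee_pos: [0.5374, 0.2111, 0.3062]
tcp_rot: [180.0, -0.0, 85.9]
wrist_force: [0.2, 0.2, -4.8]
opening: 0.0077
grasp_force: 58.9
```

Emit:
move_arm:
  offset:
    - [0.13,-0.14,1.5]
    - [0,0,2]
    - [0,0,1.5]
    - [0,0,0.8]
    - [0,0,0]
  twist:
    - [0,0,0]
    - [0,0,0]
    - [0,0,0]
    - [0,0,0]
    - [0,0,0]
  grip: [0,0,0,0,0]

```text
time: 11.25
ee_pos: [0.5357, 0.2127, 0.2471]
tcp_rot: [-179.9, 0.0, 85.9]
wrist_force: [-0.1, -1.0, -5.1]
opening: 0.0075
grasp_force: 58.9
```

Emit:
move_arm:
  offset:
    - [0,0,0.2]
    - [0,0,0.1]
    - [0,0,0]
    - [0,0,0]
  twist:
    - [0,0,0]
    - [0,0,0]
    - [0,0,0]
    - [0,0,0]
  grip: [0,0,0,0]

```text
time: 11.65
ee_pos: [0.5361, 0.2132, 0.2454]
tcp_rot: [180.0, -0.0, 85.9]
wrist_force: [-0.4, -0.6, -5.6]
opening: 0.0078
grasp_force: 59.1
```

Emit:
move_arm:
  offset:
    - [0,0,0.2]
    - [0,0,0.2]
    - [0,0,0.1]
    - [0,0,0]
    - [0,0,0]
  twist:
    - [0,0,0]
    - [0,0,0]
    - [0,0,0]
    - [0,0,0]
    - [0,0,0]
  grip: [0,0,0,0,0]

```text
time: 12.15
ee_pos: [0.536, 0.2132, 0.24]
tcp_rot: [-180.0, 0.0, 85.9]
wrist_force: [0.7, -0.5, -4.7]
opening: 0.0081
grasp_force: 58.9
```

Emit:
move_arm:
  offset:
    - [0,0,0.05]
    - [0,0,0.05]
    - [0,0,0]
    - [0,0,0]
  twist:
    - [0,0,0]
    - [0,0,0]
    - [0,0,0]
    - [0,0,0]
  grip: [0,0,0,0]

```text
time: 12.55
ee_pos: [0.536, 0.2132, 0.239]
tcp_rot: [180.0, 0.0, 85.9]
wrist_force: [0.6, 0.3, -6.7]
opening: 0.0079
grasp_force: 58.9
```

Emit:
move_arm:
  offset:
    - [0,0,0.05]
    - [0,0,0.05]
    - [0,0,0]
    - [0,0,0]
  twist:
    - [0,0,0]
    - [0,0,0]
    - [0,0,0]
    - [0,0,0]
  grip: [0,0,0,0]

```text
time: 12.95
ee_pos: [0.5361, 0.2131, 0.2383]
tcp_rot: [180.0, -0.0, 85.9]
wrist_force: [-0.1, -0.3, -2.6]
opening: 0.0077
grasp_force: 59.9
```

Emit:
move_arm:
  offset:
    - [0,0,0.05]
    - [0,0,0]
    - [0,0,0]
  twist:
    - [0,0,0]
    - [0,0,0]
    - [0,0,0]
  grip: [0,0,0]

```text
time: 13.25
ee_pos: [0.5361, 0.2132, 0.2381]
tcp_rot: [179.9, -0.0, 85.9]
wrist_force: [-0.4, -0.4, 2.8]
opening: 0.0077
grasp_force: 61.3
```

```bash
python3 - <<'E'
from h import *
o=bot.get_obs(); print({k:np.round(o[k],4).tolist() for k in('ee_pos','tcp_rot','wrist_force','torque','opening','grasp_force')})
E
```

```text
{'ee_pos': [0.5361, 0.2132, 0.2381], 'tcp_rot': [179.946, -0.021, 85.9301], 'wrist_force': [-0.4005, -0.3505, 2.7714], 'torque': [-0.2239, 0.0303, -0.0176], 'opening': 0.0077, 'grasp_force': 61.2817}
```

Emit:
move_arm:
  offset:
    - [0.1,0,0]
    - [0,0,0]
    - [0,0,0]
  twist:
    - [0,0,0]
    - [0,0,0]
    - [0,0,0]
  grip: [0,0,0]

```text
time: 13.55
ee_pos: [0.5362, 0.2139, 0.2379]
tcp_rot: [180.0, 0.0, 85.9]
wrist_force: [-0.8, -5.1, 5.7]
opening: 0.0081
grasp_force: 62.0
```

```bash
cat > st.py <<'E'
from h import *
o=bot.get_obs(); print({k:np.round(o[k],4).tolist() for k in('ee_pos','tcp_rot','wrist_force','torque','grasp_force')})
E
python3 st.py
```

```text
{'ee_pos': [0.5362, 0.2139, 0.2379], 'tcp_rot': [179.9569, 0.0161, 85.9191], 'wrist_force': [-0.7526, -5.0614, 5.6997], 'torque': [-0.8735, 0.0802, 0.0133], 'grasp_force': 62.0266}
```

Emit:
move_arm:
  offset:
    - [-0.1,0,0]
    - [-0.1,0,0]
    - [0,0,0]
    - [0,0,0]
  twist:
    - [0,0,0]
    - [0,0,0]
    - [0,0,0]
    - [0,0,0]
  grip: [0,0,0,0]

```text
time: 13.95
ee_pos: [0.5361, 0.2129, 0.238]
tcp_rot: [179.9, -0.1, 86.0]
wrist_force: [0.9, 1.0, 5.9]
opening: 0.0077
grasp_force: 62.0
```

```bash
python3 st.py
```

```text
{'ee_pos': [0.5361, 0.2129, 0.238], 'tcp_rot': [179.9478, -0.0976, 85.9533], 'wrist_force': [0.8736, 1.026, 5.8743], 'torque': [0.1153, 0.0918, -0.0086], 'grasp_force': 61.9793}
```

The lugs rest on the rim. I'll search by hopping: lift 2 mm, shift, set down gently.

Emit:
move_arm:
  offset:
    - [0,0,-0.2]
    - [0.1,0.2,0]
    - [0,0,0.2]
    - [0,0,0]
    - [0,0,0]
  twist:
    - [0,0,0]
    - [0,0,0]
    - [0,0,0]
    - [0,0,0]
    - [0,0,0]
  grip: [0,0,0,0,0]

```text
time: 14.45
ee_pos: [0.5377, 0.2132, 0.2381]
tcp_rot: [180.0, -0.0, 85.9]
wrist_force: [-2.7, -0.1, 5.1]
opening: 0.0078
grasp_force: 62.1
```

Emit:
move_arm:
  offset:
    - [0,0,-0.2]
    - [0,-0.4,0]
    - [0,0,0.2]
    - [0,0,0]
    - [0,0,0]
  twist:
    - [0,0,0]
    - [0,0,0]
    - [0,0,0]
    - [0,0,0]
    - [0,0,0]
  grip: [0,0,0,0,0]

```text
time: 14.95
ee_pos: [0.5339, 0.2133, 0.2369]
tcp_rot: [-180.0, 0.0, 85.9]
wrist_force: [-0.6, -0.0, -6.1]
opening: 0.0076
grasp_force: 59.0
```

Emit:
move_arm:
  offset:
    - [0,0,-0.2]
    - [0.2,0.2,0]
    - [0,0,0.2]
    - [0,0,0]
    - [0,0,0]
  twist:
    - [0,0,0]
    - [0,0,0]
    - [0,0,0]
    - [0,0,0]
    - [0,0,0]
  grip: [0,0,0,0,0]

```text
time: 15.45
ee_pos: [0.5365, 0.2153, 0.2382]
tcp_rot: [179.9, -0.0, 85.9]
wrist_force: [1.7, 0.5, 1.2]
opening: 0.0075
grasp_force: 60.8
```

Emit:
move_arm:
  offset:
    - [0,0,-0.2]
    - [-0.4,0,0]
    - [0,0,0.2]
    - [0,0,0]
    - [0,0,0]
  twist:
    - [0,0,0]
    - [0,0,0]
    - [0,0,0]
    - [0,0,0]
    - [0,0,0]
  grip: [0,0,0,0,0]

```text
time: 15.95
ee_pos: [0.5358, 0.2117, 0.2381]
tcp_rot: [180.0, -0.1, 85.9]
wrist_force: [-1.4, 4.8, 2.5]
opening: 0.008
grasp_force: 61.6
```

```bash
python3 st.py
```

```text
{'ee_pos': [0.5358, 0.2117, 0.2381], 'tcp_rot': [179.9576, -0.0884, 85.9494], 'wrist_force': [-1.4201, 4.7877, 2.5179], 'torque': [1.0705, 0.3029, -0.0133], 'grasp_force': 61.558}
```

The hop to (0.534, 0.213) went in freely: z 0.2369 with no upward force. I go back there and ease down.

Emit:
move_arm:
  offset:
    - [0,0,-0.2]
    - [0.2,-0.2,0]
    - [0,0,0.2]
    - [0,0,0]
    - [0,0,0]
  twist:
    - [0,0,0]
    - [0,0,0]
    - [0,0,0]
    - [0,0,0]
    - [0,0,0]
  grip: [0,0,0,0,0]

```text
time: 16.45
ee_pos: [0.5341, 0.2132, 0.238]
tcp_rot: [179.9, -0.0, 85.9]
wrist_force: [-1.6, -0.4, 4.4]
opening: 0.0076
grasp_force: 61.7
```

Emit:
move_arm:
  offset:
    - [0,0,0.07]
    - [0,0,0.07]
    - [0,0,0]
    - [0,0,0]
  twist:
    - [0,0,0]
    - [0,0,0]
    - [0,0,0]
    - [0,0,0]
  grip: [0,0,0,0]

```text
time: 16.85
ee_pos: [0.5343, 0.2132, 0.2378]
tcp_rot: [179.9, -0.0, 85.9]
wrist_force: [-1.2, -0.7, 10.2]
opening: 0.0078
grasp_force: 63.6
```

```bash
python3 st.py
```

```text
{'ee_pos': [0.5343, 0.2132, 0.2378], 'tcp_rot': [179.8531, -0.0491, 85.9229], 'wrist_force': [-1.2389, -0.701, 10.2091], 'torque': [-0.1218, 0.4045, -0.0259], 'grasp_force': 63.6389}
```

Emit:
move_arm:
  offset:
    - [0,0,-0.35]
    - [0,-0.1,0]
    - [0,0,0.2]
    - [0,0,0.05]
    - [0,0,0]
  twist:
    - [0,0,0]
    - [0,0,0]
    - [0,0,0]
    - [0,0,0]
    - [0,0,0]
  grip: [0,0,0,0,0]

```text
time: 17.35
ee_pos: [0.5331, 0.2132, 0.238]
tcp_rot: [179.9, -0.0, 85.9]
wrist_force: [-1.2, -0.9, 6.2]
opening: 0.0075
grasp_force: 62.5
```

```bash
python3 st.py
```

```text
{'ee_pos': [0.5331, 0.2132, 0.238], 'tcp_rot': [179.912, -0.0122, 85.9213], 'wrist_force': [-1.2296, -0.8845, 6.2091], 'torque': [-0.3619, 0.3006, 0.0067], 'grasp_force': 62.5155}
```

```bash
python3 - <<'E'
from car import *
c=car(); save(c,'w4')
from tray import *
P=cloud(c); H,S,V=cv2.split(cv2.cvtColor(c['color'],cv2.COLOR_RGB2HSV))
b=(H>105)&(H<125)&(S>130)&(np.linalg.norm(P[...,:2]-[.537,.214],axis=2)<.15)
v,u=np.where(b); print(b.sum(), u.min() if len(u) else 0, u.max() if len(u) else 0, v.min() if len(u) else 0)
E
```

```text
org rel 29429 [  2.4  -0.5 144.5 190.2  89.8]
deck z rel -0.0713 slope [-0.0043 -0.     -0.0713]
30 218 391 252
```

View pics/w4.png

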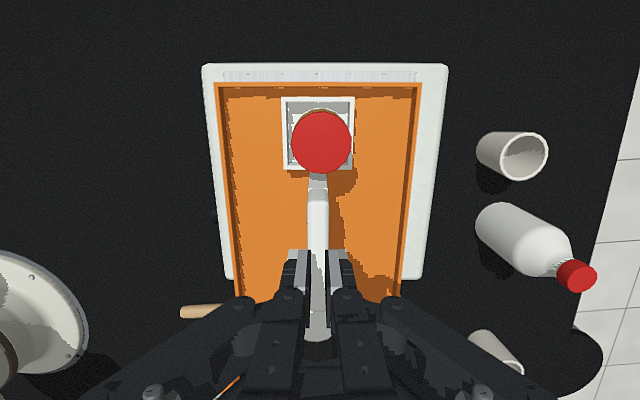

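Emit:
move_arm:
  offset:
    - [0,0,-0.4]
    - [0.19,0.13,0]
    - [0,0,0.2]
    - [0,0,0.2]
    - [0,0,0]
  twist:
    - [0,0,0]
    - [0,0,0]
    - [0,0,0]
    - [0,0,0]
    - [0,0,0]
  grip: [0,0,0,0,0]

```text
time: 17.9
ee_pos: [0.5342, 0.2151, 0.2361]
tcp_rot: [-179.9, 0.0, 85.9]
wrist_force: [-0.3, -0.3, -5.9]
opening: 0.0077
grasp_force: 58.9
```

```bash
python3 st.py
```

```text
{'ee_pos': [0.5342, 0.2151, 0.2361], 'tcp_rot': [-179.9225, 0.0398, 85.935], 'wrist_force': [-0.3076, -0.2615, -5.8833], 'torque': [-0.0697, 0.0167, -0.0267], 'grasp_force': 58.8979}
```

Free again, at (0.534, 0.215). Ease down from here.

Emit:
move_arm:
  offset:
    - [0,0,0]
    - [0,0,0.05]
    - [0,0,0.05]
    - [0,0,0.05]
    - [0,0,0]
  twist:
    - [0,0,0]
    - [0,0,0]
    - [0,0,0]
    - [0,0,0]
    - [0,0,0]
  grip: [0,0,0,0,0]

```text
time: 18.4
ee_pos: [0.5344, 0.2152, 0.2356]
tcp_rot: [-180.0, -0.0, 85.9]
wrist_force: [-0.0, -0.5, -5.8]
opening: 0.0078
grasp_force: 58.9
```

```bash
python3 st.py
```

```text
{'ee_pos': [0.5344, 0.2152, 0.2356], 'tcp_rot': [-179.9997, -0.0001, 85.9321], 'wrist_force': [-0.0323, -0.5196, -5.7807], 'torque': [-0.0203, 0.0014, -0.0151], 'grasp_force': 58.9223}
```

Emit:
move_arm:
  offset:
    - [0,0,0.1]
    - [0,0,0.1]
    - [0,0,0.1]
    - [0,0,0]
    - [0,0,0]
  twist:
    - [0,0,0]
    - [0,0,0]
    - [0,0,0]
    - [0,0,0]
    - [0,0,0]
  grip: [0,0,0,0,0]

```text
time: 18.9
ee_pos: [0.5344, 0.2152, 0.2326]
tcp_rot: [-180.0, 0.0, 85.9]
wrist_force: [0.6, 0.1, -5.9]
opening: 0.0081
grasp_force: 58.9
```

```bash
python3 st.py
```

```text
{'ee_pos': [0.5344, 0.2152, 0.2326], 'tcp_rot': [-179.9962, 0.0021, 85.9316], 'wrist_force': [0.5653, 0.0546, -5.9128], 'torque': [0.0156, -0.0133, 0.0335], 'grasp_force': 58.9277}
```

Emit:
move_arm:
  offset:
    - [0,0,0.1]
    - [0,0,0.1]
    - [0,0,0]
    - [0,0,0]
  twist:
    - [0,0,0]
    - [0,0,0]
    - [0,0,0]
    - [0,0,0]
  grip: [0,0,0,0]

```text
time: 19.3
ee_pos: [0.5347, 0.2153, 0.2313]
tcp_rot: [179.9, -0.0, 85.9]
wrist_force: [1.1, -0.3, 1.8]
opening: 0.0077
grasp_force: 60.9
```

Emit:
move_arm:
  offset:
    - [0,0,0.1]
    - [0,0,0.1]
    - [0,0,0]
    - [0,0,0]
  twist:
    - [0,0,0]
    - [0,0,0]
    - [0,0,0]
    - [0,0,0]
  grip: [0,0,0,0]

```text
time: 19.7
ee_pos: [0.5349, 0.2153, 0.2302]
tcp_rot: [179.8, -0.1, 85.9]
wrist_force: [1.1, -1.8, 7.1]
opening: 0.0076
grasp_force: 62.8
```

```bash
python3 st.py
```

```text
{'ee_pos': [0.5349, 0.2153, 0.2302], 'tcp_rot': [179.8399, -0.0702, 85.929], 'wrist_force': [1.0716, -1.8072, 7.1213], 'torque': [-0.1637, -0.1351, 0.0237], 'grasp_force': 62.7776}
```

Emit:
move_arm:
  offset:
    - [0,0,0.1]
    - [0,0,0]
    - [0,0,0]
  twist:
    - [0,0,0]
    - [0,0,0]
    - [0,0,0]
  grip: [0,0,0]

```text
time: 20.0
ee_pos: [0.5355, 0.2153, 0.2295]
tcp_rot: [179.8, -0.1, 85.9]
wrist_force: [3.4, -0.9, 8.3]
opening: 0.0077
grasp_force: 63.1
```

Emit:
move_arm:
  offset:
    - [0,0,0.1]
    - [0,0,0]
    - [0,0,0]
  twist:
    - [0,0,0]
    - [0,0,0]
    - [0,0,0]
  grip: [0,0,0]

```text
time: 20.3
ee_pos: [0.5353, 0.2153, 0.2283]
tcp_rot: [179.8, -0.1, 85.9]
wrist_force: [2.4, -0.5, 7.3]
opening: 0.0073
grasp_force: 62.5
```

```bash
python3 st.py
```

```text
{'ee_pos': [0.5353, 0.2153, 0.2283], 'tcp_rot': [179.7952, -0.0799, 85.9209], 'wrist_force': [2.355, -0.5476, 7.3138], 'torque': [-0.0535, -0.4149, -0.0105], 'grasp_force': 62.5425}
```

Emit:
move_arm:
  offset:
    - [0,0,0.1]
    - [0,0,0]
    - [0,0,0.1]
    - [0,0,0]
  twist:
    - [0,0,0]
    - [0,0,0]
    - [0,0,0]
    - [0,0,0]
  grip: [0,0,0,0]

```text
time: 20.7
ee_pos: [0.5339, 0.2151, 0.2235]
tcp_rot: [-179.9, 0.0, 85.9]
wrist_force: [0.2, -0.1, -5.9]
opening: 0.008
grasp_force: 59.3
```

Emit:
move_arm:
  offset:
    - [0,0,0.1]
    - [0,0,0]
    - [0,0,0.1]
    - [0,0,0]
  twist:
    - [0,0,0]
    - [0,0,0]
    - [0,0,0]
    - [0,0,0]
  grip: [0,0,0,0]

```text
time: 21.1
ee_pos: [0.5343, 0.215, 0.2218]
tcp_rot: [-179.9, 0.0, 85.9]
wrist_force: [-0.4, 0.1, -10.8]
opening: 0.0077
grasp_force: 58.4
```

```bash
python3 st.py
```

```text
{'ee_pos': [0.5343, 0.215, 0.2218], 'tcp_rot': [-179.9375, 0.043, 85.9265], 'wrist_force': [-0.4398, 0.1024, -10.7524], 'torque': [-0.004, -0.0475, 0.0412], 'grasp_force': 58.4082}
```

The catches have clicked. I press to the seat.

Emit:
move_arm:
  offset:
    - [0,0,0.1]
    - [0,0,0]
    - [0,0,0.05]
    - [0,0,0]
  twist:
    - [0,0,0]
    - [0,0,0]
    - [0,0,0]
    - [0,0,0]
  grip: [0,0,0,0]

```text
time: 21.5
ee_pos: [0.5345, 0.2151, 0.2214]
tcp_rot: [180.0, -0.0, 85.9]
wrist_force: [1.1, -1.7, -5.8]
opening: 0.0076
grasp_force: 59.5
```

Emit:
move_arm:
  offset:
    - [0,0,0.05]
    - [0,0,0]
    - [0,0,0.05]
    - [0,0,0]
  twist:
    - [0,0,0]
    - [0,0,0]
    - [0,0,0]
    - [0,0,0]
  grip: [0,0,0,0]

```text
time: 21.9
ee_pos: [0.5347, 0.2152, 0.2212]
tcp_rot: [179.9, -0.0, 85.9]
wrist_force: [-0.7, -1.8, 6.3]
opening: 0.0074
grasp_force: 62.8
```

```bash
python3 st.py
```

```text
{'ee_pos': [0.5347, 0.2152, 0.2212], 'tcp_rot': [179.9032, -0.0413, 85.9304], 'wrist_force': [-0.6543, -1.8361, 6.2958], 'torque': [-0.471, 0.1339, 0.0009], 'grasp_force': 62.8191}
```

Emit:
move_arm:
  offset:
    - [0,0,0.05]
    - [0,0,0]
    - [0,0,0.03]
    - [0,0,0]
  twist:
    - [0,0,0]
    - [0,0,0]
    - [0,0,0]
    - [0,0,0]
  grip: [0,0,0,0]

```text
time: 22.3
ee_pos: [0.5348, 0.2153, 0.2211]
tcp_rot: [179.8, -0.1, 85.9]
wrist_force: [-1.2, -2.5, 9.9]
opening: 0.0077
grasp_force: 64.1
```

```bash
python3 st.py; python3 - <<'E'
from car import *
c=car()
E
```

```text
{'ee_pos': [0.5348, 0.2153, 0.2211], 'tcp_rot': [179.8472, -0.069, 85.9284], 'wrist_force': [-1.2445, -2.453, 9.9433], 'torque': [-0.5242, 0.2677, -0.0298], 'grasp_force': 64.0994}
org rel 29411 [  2.4  -0.4 144.3 190.   89.9]
deck z rel -0.0713 slope [-0.0044 -0.0003 -0.0713]
```

Stiff stop at the seat height, level. I relieve the pressure and open.

Emit:
move_arm:
  offset:
    - [0,0,-0.1]
    - [0,0,0]
    - [0,0,0]
    - [0,0,0]
    - [0,0,0]
  twist:
    - [0,0,0]
    - [0,0,0]
    - [0,0,0]
    - [0,0,0]
    - [0,0,0]
  grip: [0,0,0.3,0.6,1]
  force: 20

```text
time: 22.85
ee_pos: [0.5343, 0.2154, 0.2199]
tcp_rot: [-180.0, -0.0, 85.9]
wrist_force: [-0.0, -0.1, 0.3]
opening: 0.0511
grasp_force: 0.0
```

Emit:
move_arm:
  offset:
    - [0,0,0]
    - [0,0,0]
    - [0,0,0]
    - [0,0,0]
  twist:
    - [0,0,0]
    - [0,0,0]
    - [0,0,0]
    - [0,0,0]
  grip: [1,1,1,1]

```text
time: 23.25
ee_pos: [0.5344, 0.2152, 0.2203]
tcp_rot: [-180.0, -0.0, 85.9]
wrist_force: [1.4, 0.2, -0.3]
opening: 0.0853
grasp_force: 0.0
```

Released. Rise straight up and inspect.

Emit:
move_arm:
  offset:
    - [0,0,-1]
    - [0,0,-2]
    - [0,0,-3]
    - [0,0,-4]
    - [0,0,-4]
  twist:
    - [0,0,0]
    - [0,0,0]
    - [0,0,0]
    - [0,0,0]
    - [0,0,0]
  grip: [1,1,1,1,1]

```text
time: 23.75
ee_pos: [0.5339, 0.215, 0.3624]
tcp_rot: [180.0, -0.0, 85.9]
wrist_force: [1.3, 0.3, 0.5]
opening: 0.0855
grasp_force: 0.0
```

Emit:
move_arm:
  offset:
    - [0,0,-3]
    - [0,0,-2]
    - [0,0,0]
    - [0,0,0]
  twist:
    - [0,0,0]
    - [0,0,0]
    - [0,0,0]
    - [0,0,0]
  grip: [1,1,1,1]

```text
time: 24.15
ee_pos: [0.5348, 0.2154, 0.4103]
tcp_rot: [180.0, -0.0, 85.9]
wrist_force: [1.6, 0.6, -0.6]
opening: 0.0855
grasp_force: 0.0
```

```bash
python3 - <<'E'
from h import *
c=shot('wrist'); P=cloud(c); save(c,'w5')
H,S,V=cv2.split(cv2.cvtColor(c['color'],cv2.COLOR_RGB2HSV))
m=((H>5)&(H<20)&(S>150)&(V>60)&(np.linalg.norm(P[...,:2]-[.535,.215],axis=2)<.14)).astype(np.uint8); m=cv2.morphologyEx(m,cv2.MORPH_OPEN,np.ones((3,3)))
q=P[m>0]; r=cv2.minAreaRect((q[:,:2]*1000).astype(np.float32)); z0=np.median(q[:,2]); print('org',np.round([*r[0],*r[1],r[2]],1),z0)
d=q[abs(q[:,2]-z0)<.005]; s=np.linalg.lstsq(np.c_[d[:,:2],np.ones(len(d))],d[:,2],rcond=None)[0]; print(s)
w=(P[...,2]>.2)&(np.linalg.norm(P[...,:2]-[.535,.215],axis=2)<.1); print(np.percentile(P[w][:,2],[5,50,95]))
print(bot.get_obs()['ee_pos'])
E
```

```text
org [535.4 214.4 192.3 143.7  86. ] 0.14994128607802945
[ 0.00068421 -0.0030443   0.1501699 ]
[0.23653563 0.49636889 0.51243672]
[0.53461781 0.21528175 0.4095646 ]
```

View pics/w5.png

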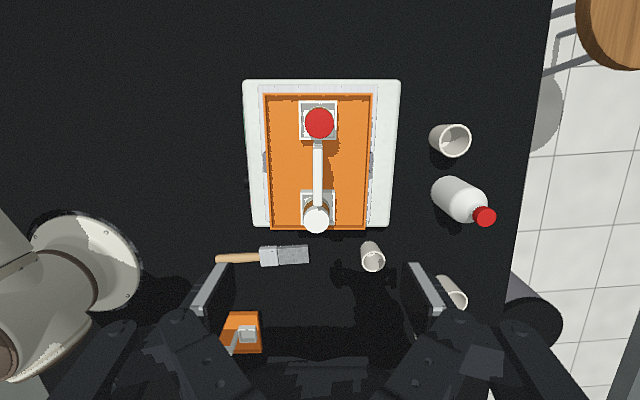

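The picture shows the carrier seated on the shaker at (318,160), with red jar (319,123) and white jar (317,217) upright. Deck height 0.150 m puts the origin at about 125 mm, and it is level within 0.003 rad. Nothing else has moved.

```bash
python3 -c "
from workcell import bot
print(bot.job_done())"
```

```text
the job is handed in; nothing more can be done
None
```

The carrier is on the shaker tray with all four lugs in and the catches clicked; my last look showed it level and home at about 125 mm with both jars upright. I released it, backed the arm off, and handed the job in at about 24 s; the hand-in returned no verdict.

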